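Clear the setting block off the sprung chest lid and hold the lid at its balance

ROBOT

A 6-joint arm with a two-finger parallel gripper is mounted at the origin on the work surface. World frame = base frame: x ahead of the robot, y to its left, z up, the work surface at z = 0. Lengths are in mm, angles in rad, forces in N, time in s.
With the tool pointing down it reaches from about 375 to 975 mm from the base axis. Payload 3.8 kg.
Tool frame: the origin (TCP) lies on the centre line of the jaws, within the pads' length; the fingertips stand 11 mm ahead of it and the grasp point (between the pads) lies 8 mm behind it; z points along the fingers, y is the line along which they close (so a half turn about z gives the same grasp; the last joint's range is limited). The gripper opens to 88 mm and grips with 3 to 60 N. Pads are 18 mm wide; open, the fingers measure 123 mm over their backs; the gripper's body (75 mm by 187 mm) begins 45 mm behind the grasp point.
Start: joints at [-1.349, 0.264, 1.604, -0, 1.274, -0.037], TCP at [172.741, -652.517, 221.006] pointing down, gripper open.
Joint ranges: [-2.63, 2.63], [-0.94, 2.18], [0.31, 2.57], [-1.31, 4.45], [0, 2.66], [-2.55, 2.55]. Speed limits (rad/s): [2.57, 2.57, 3.14, 3.14, 3.14, 3.14].

INTERFACE

Orientations are given as a unit quaternion [w, x, y, z].
In Python, from plant import robot, imaging gives the robot as it stands (robot), with the cameras (imaging).
- The arm moves only by the tool drive_effector, called as name([rows], argument=value, ...), one row to a line, values as JSON. Schema: {"type":"object","properties":{"plan":{"type":"array","items":{"type":"object","properties":{"pos":{"type":"array","items":{"type":"number"},"minItems":3,"maxItems":3},"turn_vec":{"type":"array","items":{"type":"number"},"minItems":3,"maxItems":3}},"additionalProperties":false},"minItems":1,"maxItems":10},"jaw":{"type":"number"},"grip_force":{"type":"number"},"only":{"type":"string"},"quiet":{"type":"boolean"},"lines":{"type":"string"}},"required":["plan"],"additionalProperties":false}. plan is a list of rows, 1 to 10 of them, each an object with the fields pos (a list: dx, dy, dz in normalised numbers (1 is 750 mm)), turn_vec (a list: a rotation vector rx, ry, rz in a scale on which 1.0 is 180 degrees); a field left out counts as zero; each row shifts and turns the commanded pose from where the row before left it, along the tool's axes as they then stand; what a row does not reach is not made up. A row lasts 1/12 s, in which the tool goes at most 41.7 mm and 0.125 rad, less where a joint would pass 70% of its speed; a pose out of reach is approached as far as the arm can. jaw is the finger opening in mm, set as the call begins (left out keeps the last). The fingers move at their own pace and stop on an object; grip_force is the grip in N (left out, the last holds). Time passes only in rows, so rows that do not move let the fingers close. The tool returns the time, the measured TCP pose, the force, the opening and the grip force at its end. only (a regular expression) keeps the lines of the reply that match it, lines (a string "A,B") keeps lines A to B, and quiet returns only ok. No shift or turn number may pass 1 either way. Input that does not fit is refused with a message, and nothing moves.
- robot.get_state(): the state, without advancing time (a new reading comes with each control period).
- imaging.capture(name): name is "side" or "top" or "wrist"; returns the picture (420x560x3 uint8, red, green, blue); there is no depth.
- imaging.camera_model(name): a dict with "fx", "fy", "cx", "cy" (pixels), "dist_coeffs" ([k1, k2, p1, p2, k3] as OpenCV has them; the pictures are not rectified), "eye" and "rotation" of the camera in the world; the wrist camera has in their place "T_tool_cam" (4x4, takes a point from camera to tool coordinates, whose origin is the TCP and whose axes are the flange's). Camera axes: x right, y up, looking along -z (the intrinsics and any distortion apply to the point x, -y, -z); pixel columns grow to the right and rows downward; lengths in mm; the calibration is good to about 2 mm. A picture is of the moment at which its call begins: read the wrist's pose just before it. camera_model takes no time and is no camera call.
- robot.hand_in(): hands the job in; it is judged then, once.
The state is a dict: "time": time; "qpos": joint angles; "joint_vel": joint speeds; "tau": joint torques, N m; "ee_pos": TCP position; "eef_rot": TCP orientation; "wrist_force": force on the tool from outside, world axes, zero at the start; "torque": the same for the moment, N m; "gripper_width": finger opening in mm; "grasp_force": force on a finger pad.
Only numpy, scipy, OpenCV 4.12 (cv2) and the standard library are available. Lean on these libraries where they do the work, as an engineer would, in place of code of your own. Each camera call takes 0.05 s, during which the arm holds its last target. There are 200 camera calls.

TASK

Put the setting block that was left standing on the closed lid of the steel chest back into its own holder, the one labelled with the same two dots, pushed fully home and upright. Then take the chest's sprung lid by its handle, raise it past its balance point without letting it swing right open, bring it back to just below the balance point (about ten degrees under it) and keep holding it still there, so that I can adjust the spring: finish while holding the lid. Leave everything else on the bench where it is.

Things in the scene. Friction and masses are not known exactly. Their poses are not given: they have to be found in the camera images.
- chest: Grey steel chest fixed to the bench, 180 (its x) x 260 (its y) x 110 mm high; origin at the centre of its underside, z up; its front is its -x side, which roughly faces the robot. Its lid, a flat bare-metal plate 180 x 260 x 8 mm (1.5 kg) resting on the top, is hinged along the far (+x) side. On the +y side a small fixed steel plate and a dark round boss (radius 16 mm) mark the hinge.
- lid (a joint): Lid angle, rad: 0 = shut, level; grows as the front edge rises; 1.6 = wide open stop. A hinge spring helps to lift. Balance point 0.90 rad (52 degrees): below it the lid falls shut, above it the spring throws it open; it stays nowhere between by itself. No hinge friction, slight damping. Lift at the handle: about 2.3 N when shut, 0.7 N at 0.75 rad.
- lid_handle (a point): Middle of the lid's handle bar (its axes are the lid's, equal to the chest's when shut). A U of 12 mm round bar stands straight out of the lid's front edge in the lid's plane: cross bar 130 mm long, parallel to the hinge, 225 mm from the hinge axis, 39 mm free gap to the edge, centre 4 mm above the lid's underside, 114 mm above the bench when shut. It can turn in pinching fingers.
- lid_hinge (a point): Middle of the hinge axis of the lid, fixed on the chest, 110 mm above the bench; its axes are the chest's axes: the hinge axis is its y.
- block_medium: The setting block to put away: plain aluminium block 30 (its x) x 45 (its y) x 70 mm high, about 0.26 kg, standing upright on the closed lid; origin at the centre of its underside, z up. Two black dots on its top face. A half turn about z makes no difference.
- holder_medium: The block's own holder, grey plastic, fixed: a box 47 (x) x 62 (y) x 36 mm high, open at the top, walls and floor 6 mm: slot 35 x 50 mm, 30 mm deep (2.5 mm free on each side of the block). A 16 mm high ledge, 30 mm deep, in front (-x side) bears a white label with two dots. Origin at the centre of the box's underside.
- holder_medium_slot (a point): Centre of the floor of that slot, 6 mm above the bench; its axes are the holder's: x the short way of the slot, y the long way. When the block is home its underside centre is here and its long side along y.
- holder_small: Like holder_medium but 37 x 52 mm outside, 25 x 40 mm slot, label with one dot; holds the small block. Fixed; the three holders stand in a row, about 105 mm apart, in any order.
- holder_large: Like holder_medium but 57 x 72 mm outside, 45 x 60 mm slot, label with three dots; empty. Not for the two-dot block. Fixed.
- block_small: Bystander: aluminium block 20 x 35 x 70 mm with one dot on top, in its holder.
- block_large: Bystander: aluminium block 40 x 55 x 70 mm with three dots on top, standing on the bench near the robot.
- jar: Bystander: glass jar, 60 mm across, 80 mm high, origin under its centre.
- tin: Bystander: steel tin, 90 mm across, 110 mm high, origin under its centre.
- wrench: Bystander: wrench lying on the bench.
- screwdriver: Bystander: screwdriver lying on the bench.
- offcut: Bystander: wood offcut 120 x 45 x 40 mm.
- collar: Bystander: dark steel collar, 60 mm across, 25 mm high.

How it is judged (in metres and radians):
On the way, in this order (a step that is already met when the one before it is completed fails the run):
1. the two-dot block stands fully home in its own holder, let go, with the lid still shut (horizontal distance between block_medium and holder_medium_slot below 0.006 m and z of block_medium in the frame of holder_medium_slot between -0.004 and 0.004 m and angle between block_medium's own z axis and vertical below 0.06 rad and value of joint lid below 0.06 rad and contact force between the fingers and block_medium below 0.1 N), for 0.2 s.
2. the lid is raised past its balance point (over 0.93 rad) (value of joint lid above 0.93 rad), for 0.1 s.
At the end, for the whole second after the job is handed in: The two-dot block is home in its own holder (within 6 mm sideways and 4 mm of the slot floor, upright within 0.06 rad), and the robot holds the lid still (under 0.08 rad/s) just below the balance point, between 0.60 and 0.87 rad, touching it with at least 0.1 N (horizontal distance between block_medium and holder_medium_slot below 0.006 m and z of block_medium in the frame of holder_medium_slot between -0.004 and 0.004 m and angle between block_medium's own z axis and vertical below 0.06 rad and value of joint lid between 0.6 and 0.87 rad and velocity of joint lid between -0.08 and 0.08 rad/s and contact force between any of the fingers, the arm and lid above 0.1 N); the arm keeps its last pose, push and grip.
It fails at once if the lid is raised while the block is not yet in its holder (value of joint lid above 0.15 rad and horizontal distance between block_medium and holder_medium_slot above 0.03 m).
It fails at once if the lid swings right open (over 1.35 rad) (value of joint lid above 1.35 rad).
It fails at once if something else on the bench is moved by more than 30 mm (distance of any of block_small, block_large, jar, tin, wrench, screwdriver, offcut, collar from where it was at the start of the episode above 0.03 m).
It also fails if it takes over 64 s, if anything falls off the work surface, if the arm or the gripper's body presses on something with over 40 N, if the wrist force passes 120 N, or if a joint passes its speed limit or range.

## Working session

There is one attempt and no reset: what is moved stays moved. The work goes in short steps, Python scripts to look and compute and a tool call to move; the robot and the scene stay as the last step left them, time stands still between calls to the robot, and variables do not carry over. Pictures are saved under pics/ and viewed, at most 10 in all, crops included, and the job is handed in when it is done.

```bash
mkdir -p pics; ls
```

Run:
```python
from plant import robot, imaging
import cv2,numpy as np
s=robot.get_state();print(s)
for n in("top","side","wrist"):
    im=imaging.capture(n);cv2.imwrite(f"pics/{n}0.png",im[:,:,::-1]);print(n,imaging.camera_model(n))
```

```text
pics
plant.py
{'time': 0.0, 'qpos': array([-1.34889495e+00,  2.64728398e-01,  1.60533766e+00,  2.83099834e-05,
        1.27369200e+00, -3.69001802e-02]), 'joint_vel': array([-0.00224264, -0.00139134,  0.0001749 , -0.00084089, -0.0012133 ,
        0.00090695]), 'tau': array([-1.36734739e-03, -5.02119577e+01, -3.56877780e+01,  7.27443025e-02,
        2.97015009e-02, -1.75712562e-04]), 'ee_pos': array([ 172.59402323, -651.8054591 ,  219.72434683]), 'eef_rot': array([-1.07932136e-03,  9.91639351e-01,  1.29035753e-01, -8.65351633e-05]), 'wrist_force': array([-0.12098401,  0.64695589, -0.58163709]), 'torque': array([-0.01393671,  0.0023316 ,  0.01748694]), 'grasp_force': 0.0, 'gripper_width': 88.04948790967906}
top {'fx': 433.4955310218927, 'fy': 433.4955310218927, 'cx': 279.1125939973691, 'cy': 213.05746708074588, 'dist_coeffs': array([-0.02962678,  0.        ,  0.        ,  0.        ,  0.        ]), 'eye': array([ 385.20451405,   25.54028941, 1219.55196173]), 'rotation': array([ 0.71250129,  0.02123152, -0.03860905, -0.700286  ])}
side {'fx': 530.0433267867015, 'fy': 530.0433267867015, 'cx': 283.8952973478158, 'cy': 212.38075477273594, 'dist_coeffs': array([-0.07884768,  0.        ,  0.        ,  0.        ,  0.        ]), 'eye': array([-289.37576136,  848.8691204 ,  993.07442799]), 'rotation': array([-0.31934642, -0.1667147 ,  0.40758347,  0.83910654])}
wrist {'fx': 356.59069271208034, 'fy': 356.59069271208034, 'cx': 284.64826757407405, 'cy': 212.6167113323222, 'dist_coeffs': array([-0.02184265,  0.        ,  0.        ,  0.        ,  0.        ]), 'T_tool_cam': array([[ 1.19525294e-04,  9.48308170e-01,  3.17350911e-01,
         8.30431188e+01],
       [ 9.99999841e-01,  6.14184011e-05, -5.60164916e-04,
        -4.03625781e-01],
       [-5.50700151e-04,  3.17350928e-01, -9.48308012e-01,
        -1.63577415e+02],
       [ 0.00000000e+00,  0.00000000e+00,  0.00000000e+00,
         1.00000000e+00]])}
```

View pics/top0.png

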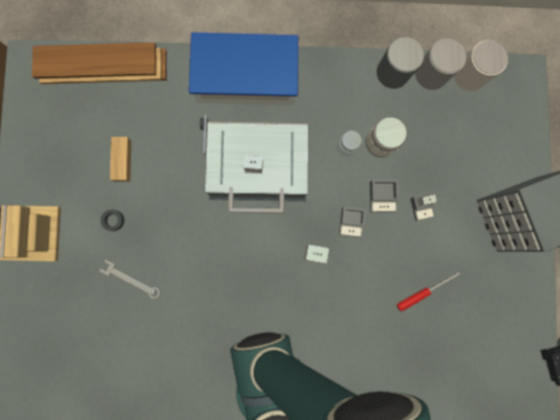

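View pics/side0.png

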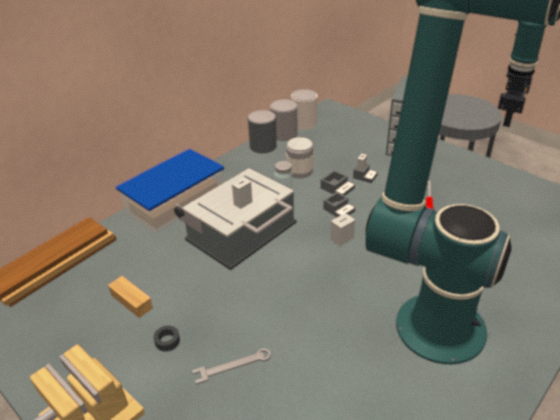

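The top view shows the lid around (257,158), the block on it at (254,163), the handle bar at (256,210), and holders at (352,220), (384,195) and (425,205). I'll zoom in to read the labels.

Create h.py:
```python
import numpy as np,cv2
from plant import robot, imaging
from scipy.spatial.transform import Rotation as R
def rot(q): return R.from_quat(q,scalar_first=True)
def cam(n,s=None):
    m=imaging.camera_model(n)
    K=np.array([[m['fx'],0,m['cx']],[0,m['fy'],m['cy']],[0,0,1]])
    if n=='wrist':
        T=m['T_tool_cam'];Rt=rot(s['eef_rot']).as_matrix()
        return K,m['dist_coeffs'],s['ee_pos']+Rt@T[:3,3],Rt@T[:3,:3]
    q=m['rotation']
    return K,m['dist_coeffs'],m['eye'],rot(q).as_matrix()
def rays(c,px):
    K,d,e,Rm=c
    u=cv2.undistortPoints(np.array(px,float).reshape(-1,1,2),K,d).reshape(-1,2)
    v=np.c_[u[:,0],-u[:,1],-np.ones(len(u))]@Rm.T
    return e,v
def onz(c,px,z):
    e,v=rays(c,px); return e+v*((z-e[2])/v[:,2])[:,None]
def proj(c,P):
    K,d,e,Rm=c
    p=(np.array(P,float).reshape(-1,3)-e)@Rm*[1,-1,-1]
    return cv2.projectPoints(p,np.zeros(3),np.zeros(3),K,d)[0].reshape(-1,2)
def tri(c1,p1,c2,p2):
    e1,v1=rays(c1,p1);e2,v2=rays(c2,p2);o=[]
    for a,b in zip(v1,v2):
        s=np.linalg.lstsq(np.c_[a,-b],e2-e1,rcond=None)[0]
        o.append(np.r_[(e1+s[0]*a+e2+s[1]*b)/2,np.linalg.norm(e1+s[0]*a-e2-s[1]*b)])
    return np.array(o)
```

Run:
```python
from h import *
im=cv2.imread('pics/top0.png')[112:272,190:445]
cv2.imwrite('pics/topc.png',cv2.resize(im,None,fx=3.1,fy=3.1,interpolation=cv2.INTER_CUBIC))
c=cam('top')
print(onz(c,[[352,215],[384,190],[420,199]],36)); print(onz(c,[[254,163]],188),onz(c,[[229,210],[283,210],[207,122],[308,124],[308,193],[206,192]],118))
print(onz(c,[[317,254],[350,143],[388,135]],70))
```

```text
[[ 484.22569803 -203.60506751   36.        ]
 [ 555.47054971 -292.87944531   36.        ]
 [ 532.3205329  -393.8951814    36.        ]]
[[592.92110134  63.370493   188.        ]] [[484.3973079  126.93524839 118.        ]
 [486.94492511 -10.60013491 118.        ]
 [712.30136315 189.96277513 118.        ]
 [713.04345934 -72.26780393 118.        ]
 [531.93371022 -74.09603249 118.        ]
 [529.4439848  186.75240278 118.        ]]
[[ 376.06092525 -104.06092854   70.        ]
 [ 677.39825882 -191.3289142    70.        ]
 [ 702.21835653 -295.67107874   70.        ]]
```

View pics/topc.png

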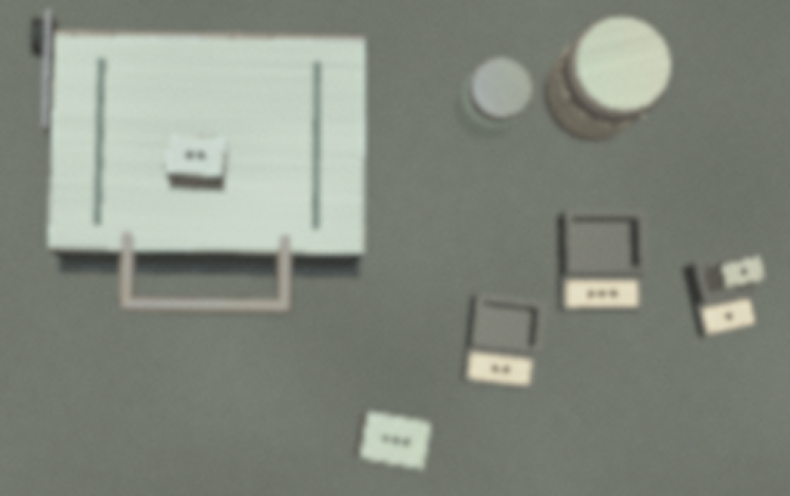

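The holder with two dots on its label is the nearest one, at full-image pixel about (352,216). The block on the lid has two dots too. The three-dot holder is empty at (384,192). I'll go over the two-dot holder with the wrist camera.

The manual's scale: shifts go in shares of 750 mm and turns go in shares of 180 degrees. Converting my numbers, 28 mm is 0.0373, -24 mm is -0.032.

drive_effector([
  {"pos": [0.0373, -0.032, 0]},
  {"pos": [0.0373, -0.032, 0]},
  {"pos": [0.0373, -0.032, 0]},
  {"pos": [0.0373, -0.032, 0]},
  {"pos": [0.0373, -0.032, 0]},
  {"pos": [0.0373, -0.032, 0]},
  {"pos": [0.0373, -0.032, 0]},
  {"pos": [0.0373, -0.032, 0]},
], jaw=88, grip_force=30)

```text
time: 0.82
ee_pos: [340.6, -407.8, 220.7]
eef_rot: [-0.0, 0.992, 0.129, -0.0]
wrist_force: [1.5, -0.1, -0.3]
gripper_width: 88.1
grasp_force: 0.0
```

drive_effector([
  {"pos": [0.0373, -0.032, 0]},
  {"pos": [0.0373, -0.032, 0]},
  {"pos": [0.0373, -0.032, 0]},
  {"pos": [0.0373, -0.032, 0]},
  {"pos": [0.0373, -0.032, 0]},
  {"pos": [0.0373, -0.032, 0]},
  {"pos": [0.0373, -0.032, 0]},
  {"turn_vec": [0, 0, 0.035]},
  {"turn_vec": [0, 0, 0.035]},
  {"turn_vec": [0, 0, 0.035]},
])

```text
time: 1.65
ee_pos: [486.9, -195.8, 220.6]
eef_rot: [-0.0, 0.999, -0.037, -0.0]
wrist_force: [-0.4, -0.3, 0.5]
gripper_width: 88.3
grasp_force: 0.0
```

drive_effector([
  {},
  {},
  {},
])

```text
time: 1.9
ee_pos: [486.4, -197.1, 220.8]
eef_rot: [-0.0, 0.999, -0.034, -0.0]
wrist_force: [-0.6, -0.8, 0.1]
gripper_width: 88.1
grasp_force: 0.0
```

Run:
```python
from h import *
s=robot.get_state();im=imaging.capture('wrist');cv2.imwrite('pics/w1.png',im[:,:,::-1])
np.save('w1.npy',np.r_[s['ee_pos'],s['eef_rot']]);print(s['ee_pos'],s['eef_rot'],s['qpos'])
```

```text
[ 486.40977668 -197.0792378   220.80585776] [-9.25459122e-05  9.99407621e-01 -3.44146583e-02 -1.69952257e-04] [-4.32445671e-01 -2.10817428e-02  1.92208132e+00  4.10914873e-05
  1.24097815e+00  1.20718025e+00]
```

View pics/w1.png

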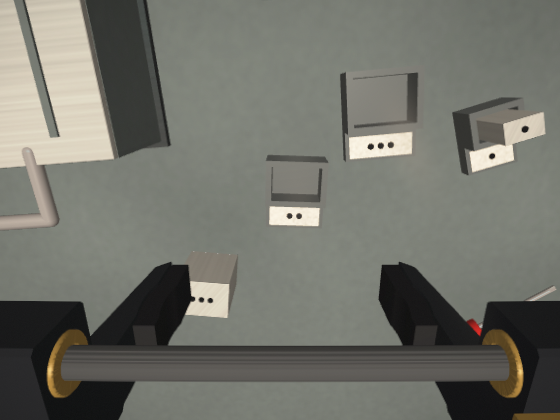

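The two-dot label sits at about (295,216) in the wrist view, with the slot opening at (297,180). I'll take a second, lower wrist view for triangulation.

Converted, 27 mm is 0.036, 26 mm is 0.0347.

drive_effector([
  {"pos": [0, 0, 0.036]},
  {"pos": [0, 0, 0.036]},
  {"pos": [0, 0, 0.0347]},
  {},
  {},
  {},
])

```text
time: 2.45
ee_pos: [487.3, -197.6, 142.3]
eef_rot: [0.0, 0.999, -0.035, 0.001]
wrist_force: [0.7, -0.7, 0.8]
gripper_width: 87.9
grasp_force: 0.0
```

Run:
```python
from h import *
s=robot.get_state();im=imaging.capture('wrist')[:,:,::-1].copy();cv2.imwrite('pics/w2.png',im)
np.save('w2.npy',np.r_[s['ee_pos'],s['eef_rot']]);print(s['ee_pos'],s['eef_rot'])
a=cv2.imread('pics/w1.png')[140:240,250:345];a=cv2.resize(a,(380,400),interpolation=cv2.INTER_CUBIC)
c=cam('wrist',s);p=proj(c,[[487,-204,36]])[0].astype(int);print(p)
b=im[max(p[1]-75,0):p[1]+75,p[0]-50:p[0]+50];b=cv2.resize(b,(400,600),interpolation=cv2.INTER_CUBIC)
o=np.zeros((600,790,3),np.uint8);o[:400,:380]=a;o[:,390:]=b;cv2.imwrite('pics/hc.png',cv2.convertScaleAbs(o,alpha=1.4))
```

```text
[ 487.3243766  -197.56096096  142.28288494] [ 2.67167382e-04  9.99369663e-01 -3.54928213e-02  6.82359554e-04]
[293 203]
```

View pics/hc.png

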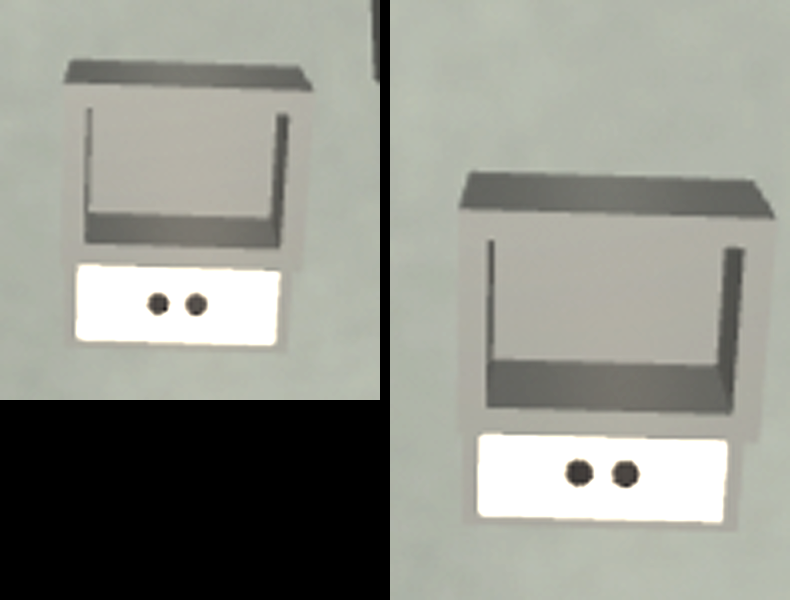

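Run:
```python
from h import *
def C(f):
    a=np.load(f);return cam('wrist',dict(ee_pos=a[:3],eef_rot=a[3:]))
c1,c2=C('w1.npy'),C('w2.npy')
m1=lambda p:np.array(p,float)/4+[250,140]-.375
m2=lambda p:(np.array(p,float)-[390,0])/4+[243,128]-.375
i1=m1([[87,108],[288,114],[280,248],[86,243]]);i2=m2([[489,240],[744,248],[733,413],[488,408]])
o1=m1([[64,85],[312,91]]);o2=m2([[459,211],[773,217]])
d1=m1([[158,304],[196,305]]);d2=m2([[579,473],[625,474]])
# refine the dots: dark mask inside label
def dots(f,g):
    im=cv2.imread(f,0);out=[]
    for x,y in g:
        x,y=int(round(x)),int(round(y));w=np.clip(200-im[y-4:y+5,x-4:x+5].astype(float),0,None)
        Y,X=np.mgrid[y-4:y+5,x-4:x+5];out.append([(w*X).sum()/w.sum(),(w*Y).sum()/w.sum()])
    return np.array(out)
d1=dots('pics/w1.png',d1);d2=dots('pics/w2.png',d2)
np.set_printoptions(precision=1,suppress=True)
print('tri inner\n',tri(c1,i1,c2,i2),'\nouter rear\n',tri(c1,o1,c2,o2),'\ndots\n',tri(c1,d1,c2,d2))
for c,i,o,d in((c1,i1,o1,d1),(c2,i2,o2,d2)):
    q=onz(c,i,36)[:,:2];l=onz(c,o,36)[:,:2];D=onz(c,d,16)[:,:2]
    print('slot c',q.mean(0),'size',np.linalg.norm(q[0]-q[1]),np.linalg.norm(q[1]-q[2]),'rear mid',l.mean(0),'len',np.linalg.norm(l[0]-l[1]),'dots mid',D.mean(0))
    yx=(q[0]+q[1]-q[2]-q[3]);print('yaw slot x',np.arctan2(yx[1],yx[0]),'yaws y',[np.arctan2(-v[0],v[1]) for v in(q[0]-q[1],q[3]-q[2],l[0]-l[1],D[0]-D[1])],'rear->dots',np.arctan2(*(l.mean(0)-D.mean(0))[::-1]))
# block on lid from top/side images
```

```text
tri inner
 [[ 501.1 -184.6   34.1    0.1]
 [ 497.4 -233.9   39.4    0.2]
 [ 462.8 -230.8   37.9    0.2]
 [ 467.6 -181.8   38.4    0. ]] 
outer rear
 [[ 507.1 -179.3   33.1    0. ]
 [ 501.  -240.8   31.     0.1]] 
dots
 [[ 442.9 -198.7   17.2    0.1]
 [ 442.2 -208.9   18.     0. ]]
slot c [ 481.8 -207.8] size 49.72304154198688 34.6151300074425 rear mid [ 504.8 -209.8] len 61.02919859019383 dots mid [ 442.  -203.8]
yaw slot x -0.09141081687661584 yaws y [np.float64(-0.09876893050734435), np.float64(-0.09560357147845372), np.float64(-0.09290045526867859), np.float64(-0.09065365777054561)] rear->dots -0.09639223712572081
slot c [ 481.7 -208. ] size 49.82469148891199 34.580290688327736 rear mid [ 505.  -209.8] len 60.91416711625753 dots mid [ 441.8 -203.8]
yaw slot x -0.09315160376452732 yaws y [np.float64(-0.1032931597578046), np.float64(-0.09315107700323685), np.float64(-0.09048031683202826), np.float64(-0.09968538253710661)] rear->dots -0.09488894797369427
```

Slot centre is (481.8, -207.9) with yaw -0.095. Triangulated rim height is about 36 and the label about 17, which agrees with the text. Next I'll look at the block on the lid.

Converted, -40 mm is -0.0533, -38 mm is -0.0507.

drive_effector([
  {"pos": [0, 0, -0.0533]},
  {"pos": [0, 0, -0.0533]},
  {"pos": [0.008, -0.016, -0.0507]},
  {"pos": [0.0133, -0.0427, -0.0507]},
  {"pos": [0.016, -0.0493, -0.0133]},
  {"pos": [0.016, -0.0493, 0]},
  {"pos": [0.016, -0.0493, 0]},
  {"pos": [0.016, -0.0493, 0]},
  {"pos": [0.016, -0.0493, 0]},
  {"pos": [0.016, -0.0493, 0]},
])

```text
time: 3.33
ee_pos: [592.5, 58.4, 303.4]
eef_rot: [-0.0, 0.999, -0.035, 0.002]
wrist_force: [1.0, -0.8, -0.5]
gripper_width: 87.9
grasp_force: 0.0
```

drive_effector([
  {},
  {},
  {},
])

```text
time: 3.58
ee_pos: [591.5, 56.3, 301.8]
eef_rot: [0.0, 0.999, -0.035, 0.001]
wrist_force: [-0.2, 0.5, 0.5]
gripper_width: 88.1
grasp_force: 0.0
```

Run:
```python
from h import *
s=robot.get_state();im=imaging.capture('wrist')[:,:,::-1].copy();cv2.imwrite('pics/w3.png',im)
np.save('w3.npy',np.r_[s['ee_pos'],s['eef_rot']]);print(s['ee_pos'],s['eef_rot'])
```

```text
[591.46577843  56.26637963 301.79051596] [ 2.85884183e-04  9.99383900e-01 -3.50821634e-02  9.89902010e-04]
```

drive_effector([
  {"pos": [0, 0, -0.04]},
  {"pos": [0, 0, -0.04]},
  {},
  {},
  {},
])

```text
time: 4.05
ee_pos: [590.9, 55.0, 360.6]
eef_rot: [0.0, 0.999, -0.037, 0.0]
wrist_force: [-1.1, -0.5, -0.4]
gripper_width: 88.4
grasp_force: 0.0
```

Run:
```python
from h import *
s=robot.get_state();im=imaging.capture('wrist')[:,:,::-1].copy();cv2.imwrite('pics/w4.png',im)
np.save('w4.npy',np.r_[s['ee_pos'],s['eef_rot']]);print(s['ee_pos'],s['eef_rot'])
a=cv2.imread('pics/w3.png');cv2.imwrite('pics/w34.png',cv2.resize(np.vstack([a[:300],im[:300]]),(560,600)))
```

```text
[590.89604059  55.04459417 360.59965516] [ 6.76970753e-05  9.99330063e-01 -3.65958838e-02  4.03390738e-04]
```

View pics/w34.png

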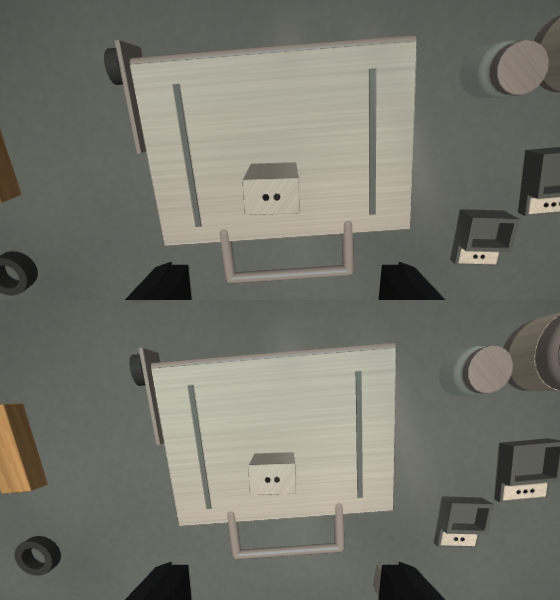

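Block top face in w3 is about (243,178) to (299,214) with dots at (265,197) and (277,197). The handle bar runs (231,277) to (351,269) in w3 and (237,253) to (341,247) in w4.

Run:
```python
from h import *
np.set_printoptions(precision=1,suppress=True)
def C(f):
    a=np.load(f);return cam('wrist',dict(ee_pos=a[:3],eef_rot=a[3:]))
cs=[C('w3.npy'),C('w4.npy')];ims=[cv2.imread(f'pics/w{i}.png',0) for i in(3,4)]
D=[];B=[];Q=[];H=[]
for im,(x0,x1,y0,y1),g in zip(ims,[(257,285,188,206),(260,285,172,189)],[[[243,178],[297,178],[299,214],[244,213]],[[249,166],[295,165],[295,194],[250,195]]]):
    m=(im[y0:y1,x0:x1]<90).astype(np.uint8);n,_,st,ce=cv2.connectedComponentsWithStats(m)
    d=ce[1:][st[1:,4]>8]+[x0,y0];d=d[d[:,0].argsort()];D.append(d)
    Q.append(cv2.cornerSubPix(im,np.array(g,np.float32).reshape(-1,1,2),(5,5),(-1,-1),(3,50,.01)).reshape(-1,2));print(d,Q[-1])
t=tri(cs[0],D[0],cs[1],D[1]);print('dots',t)
q=tri(cs[0],Q[0],cs[1],Q[1]);print('corners',q,q[:,:3].mean(0))
for c,d,k in zip(cs,D,Q):
    p=onz(c,k,188)[:,:2];dd=onz(c,d,188)[:,:2]
    print('ctr corners',p.mean(0),'dots',dd.mean(0),'sizes',[np.linalg.norm(p[i]-p[i-1]) for i in range(4)],'yaws',[np.arctan2(-v[0],v[1]) for v in(p[0]-p[1],p[3]-p[2],dd[0]-dd[1])],[np.arctan2(v[1],v[0]) for v in(p[0]-p[3],p[1]-p[2])])
# handle: bar vertical profile at several columns
for im,c,cols,(ya,yb),(x0,x1) in zip(ims,cs,[range(250,335,8),range(255,325,8)],[(277,271),(254,248)],[(231,351),(237,341)]):
    pts=[]
    for x in cols:
        yc=int(ya+(yb-ya)*(x-x0)/(x1-x0));col=im[yc-12:yc+13,x].astype(float);g=np.diff(col)
        a,b=np.argmax(g),np.argmin(g);pts.append([x,yc-12+(a+b)/2+.5,b-a])
    pts=np.array(pts);H.append(pts);print(pts[:,1:].T)
f=[np.polyfit(h[:,0],h[:,1],1) for h in H]
for c,k,xs in zip(cs,f,[(250,334),(255,320)]):
    p=onz(c,[[x,np.polyval(k,x)] for x in xs],114);print(p)
```

```text
[[265.4 196.9]
 [276.5 196.5]] [[242.3 179.7]
 [298.4 177.6]
 [298.6 213.2]
 [244.6 213.8]]
[[267.2 179.5]
 [276.5 179.3]] [[248.3 164.5]
 [294.6 163.2]
 [295.3 193.5]
 [249.6 192.1]]
dots [[596.8  71.7 189.5   0. ]
 [595.8  62.9 187.    0. ]]
corners [[614.7  87.  200.9   0.2]
 [610.5  44.4 189.    0.2]
 [579.8  45.7 185.7   0.2]
 [592.6  86.3 216.9   0.6]] [599.4  65.8 198.1]
ctr corners [596.4  67.2] dots [596.2  67.3] sizes [np.float64(28.702674814822064), np.float64(44.66569698486647), np.float64(29.816894624077253), np.float64(44.27150202261729)] yaws [np.float64(-0.03351969781697779), np.float64(-0.05855815683048021), np.float64(-0.03441917326570212)] [np.float64(-0.04137411271111712), np.float64(-0.05476804578825812)]
ctr corners [597.   67.2] dots [596.2  67.3] sizes [np.float64(27.17090158475025), np.float64(44.05283824294059), np.float64(29.897274665535644), np.float64(44.62255466815953)] yaws [np.float64(-0.04494375473544203), np.float64(-0.10612648247739719), np.float64(-0.04836324265183255)] [np.float64(-0.058056642349869465), np.float64(-0.04059734762116183)]
[[276.5 276.  275.5 275.  269.  274.  268.  273.  267.  272.  266. ]
 [ 10.    9.   10.    9.   -1.    9.   -1.    9.   -1.    9.   -1. ]]
[[253.5 252.5 247.5 251.5 251.  250.5 249.5 249.5 248.5]
 [  8.    8.   -2.    8.    7.    8.    8.    8.    8. ]]
[[485.8 102.3 114. ]
 [490.9   9.3 114. ]]
[[487.3 100.3 114. ]
 [486.2  18.5 114. ]]
```

Converted, 40 mm is 0.0533, -12.7 mm is -0.0169, -0.027 rad is -0.0086.

drive_effector([
  {"pos": [0.0059, -0.0169, 0.0267], "turn_vec": [0, 0, -0.0086]},
  {"pos": [0, 0, 0.0533]},
  {"pos": [0, 0, 0.0533]},
  {"pos": [0, 0, 0.0533]},
  {"pos": [0, 0, 0.04]},
  {"pos": [0, 0, 0.016]},
  {},
  {},
])

```text
time: 4.77
ee_pos: [596.1, 68.6, 177.9]
eef_rot: [0.0, 1.0, -0.022, -0.001]
wrist_force: [-0.4, -0.4, 0.8]
gripper_width: 87.8
grasp_force: 0.0
```

drive_effector([
  {},
  {},
])

```text
time: 4.93
ee_pos: [598.5, 68.9, 181.4]
eef_rot: [-0.0, 1.0, -0.022, 0.003]
wrist_force: [-0.3, 0.7, 0.1]
gripper_width: 88.1
grasp_force: 0.0
```

Converted, 6 mm is 0.008.

drive_effector([
  {"pos": [0, 0, 0.008]},
  {"pos": [0, 0, 0.008]},
  {},
  {},
])

```text
time: 5.27
ee_pos: [596.0, 68.9, 165.8]
eef_rot: [0.0, 1.0, -0.022, -0.0]
wrist_force: [0.1, 0.8, -0.3]
gripper_width: 88.0
grasp_force: 0.0
```

drive_effector([
  {},
  {},
  {},
  {},
  {},
  {},
  {},
  {},
], jaw=30, grip_force=30)

```text
time: 5.93
ee_pos: [596.5, 68.6, 166.3]
eef_rot: [0.0, 1.0, -0.022, 0.0]
wrist_force: [0.3, -0.7, 0.3]
gripper_width: 44.2
grasp_force: 30.0
```

Converted, 35.2 mm is 0.0469, -12.8 mm is -0.0171, 0.051 rad is 0.0162.

drive_effector([
  {"pos": [0, 0, -0.0267]},
  {"pos": [0, 0, -0.04]},
  {"pos": [-0.0171, 0.0469, 0]},
  {"pos": [-0.0171, 0.0469, 0]},
  {"pos": [-0.0171, 0.0469, 0]},
  {"pos": [-0.0171, 0.0469, 0]},
  {"pos": [-0.0171, 0.0469, 0]},
  {"pos": [-0.0171, 0.0469, 0]},
  {"pos": [-0.0171, 0.0469, 0]},
  {"pos": [-0.0169, 0.0465, 0], "turn_vec": [0, 0, 0.0162]},
])

```text
time: 6.77
ee_pos: [480.4, -208.8, 215.7]
eef_rot: [-0.0, 0.999, -0.048, -0.0]
wrist_force: [0.1, -0.4, -2.1]
gripper_width: 44.2
grasp_force: 30.0
```

drive_effector([
  {"pos": [0, 0, 0.0533]},
  {"pos": [0, 0, 0.04]},
  {},
  {},
  {},
])

```text
time: 7.18
ee_pos: [482.5, -207.6, 147.3]
eef_rot: [0.0, 0.999, -0.047, 0.0]
wrist_force: [0.5, -0.3, -1.3]
gripper_width: 44.3
grasp_force: 30.0
```

Run:
```python
from h import *
s=robot.get_state();im=imaging.capture('wrist')[:,:,::-1].copy()
np.save('w5.npy',np.r_[s['ee_pos'],s['eef_rot']])
ps=[];
print(s['ee_pos'],s['eef_rot'],2*np.arctan2(s['eef_rot'][2],s['eef_rot'][1]))
cv2.imwrite('pics/w5.png',im);cv2.imwrite('pics/w5c.png',cv2.resize(im[140:400,150:430],None,fx=2.3,fy=2.3,interpolation=cv2.INTER_CUBIC))
```

```text
[ 482.49808979 -207.62735691  147.25084304] [ 1.14603787e-04  9.98877913e-01 -4.73574721e-02  4.13547686e-04] -0.09475039195534855
```

View pics/w5c.png

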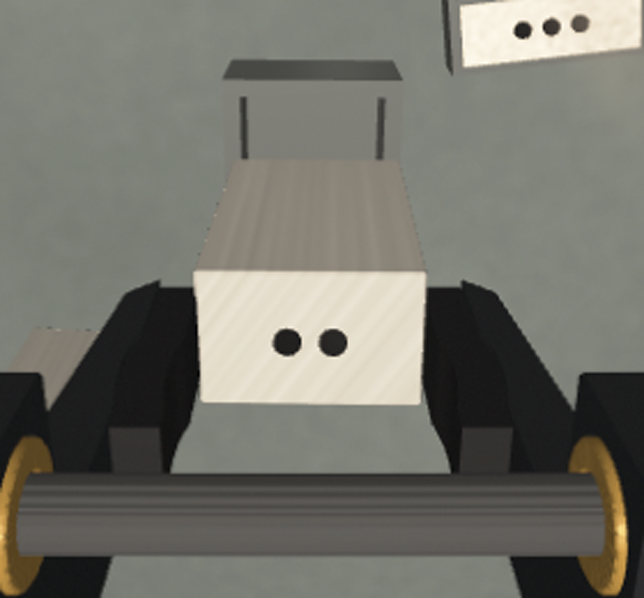

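Run:
```python
from h import *
np.set_printoptions(precision=2,suppress=True)
a=np.load('w5.npy');s=dict(ee_pos=a[:3],eef_rot=a[3:]);c=cam('wrist',s)
m=lambda p:np.array(p,float)/2.3+[150,140]-.3
t=rot(a[3:])
def tool(px,z): return t.inv().apply(onz(c,m(px),z)-a[:3])
zt=a[2]+22
print('dots',tool([[287,342],[333,342]],zt).mean(0))
top=tool([[195,270],[425,270],[421,404],[202,404]],zt);print('top corners',top,top.mean(0))
print('bottom rear edge',tool([[228,160],[403,160]],zt-70).mean(0))
print('holder rear edge mid',tool([[224,80],[402,80]],36),'inner rear corners',tool([[243,97],[382,97]],36))
```

```text
dots [ -0.51  -0.45 -22.  ]
top corners [[ 15.03 -22.31 -21.99]
 [ 15.03  21.42 -21.98]
 [-14.77  21.97 -22.01]
 [-14.76 -22.25 -22.02]] [  0.13  -0.29 -22.  ]
bottom rear edge [14.33  1.04 48.01]
holder rear edge mid [[ 22.53 -29.81 111.26]
 [ 22.53  30.94 111.28]] inner rear corners [[ 16.58 -23.48 111.26]
 [ 16.58  24.28 111.27]]
```

Relative to the block, the slot is about -0.9 mm in tool x and +0.7 mm in tool y. I'll correct that and lower the block.

Converted, 25 mm is 0.0333, 15 mm is 0.02.

drive_effector([
  {"pos": [-0.0012, 0.0008, 0.02]},
  {"pos": [0, 0, 0.0333]},
  {"pos": [0, 0, 0.02]},
  {"pos": [0, 0, 0.0053]},
  {"pos": [0, 0, 0.0053]},
  {"pos": [0, 0, 0.0053]},
  {"pos": [0, 0, 0.0053]},
  {},
])

```text
time: 7.9
ee_pos: [481.4, -208.3, 75.7]
eef_rot: [0.0, 0.999, -0.047, 0.0]
wrist_force: [-0.6, -0.1, -2.3]
gripper_width: 44.0
grasp_force: 30.0
```

drive_effector([
  {"pos": [0, 0, 0.0053]},
  {"pos": [0, 0, 0.0053]},
  {"pos": [0, 0, 0.0053]},
  {"pos": [0, 0, 0.0027]},
  {},
])

```text
time: 8.32
ee_pos: [480.2, -207.9, 60.5]
eef_rot: [-0.0, 0.999, -0.048, -0.001]
wrist_force: [-0.0, 0.3, -3.1]
gripper_width: 44.3
grasp_force: 30.0
```

Converted, 3 mm is 0.004, 2 mm is 0.0027.

drive_effector([
  {"pos": [0, 0, 0.004]},
  {"pos": [0, 0, 0.0027]},
  {},
  {},
])

```text
time: 8.65
ee_pos: [480.7, -208.1, 56.1]
eef_rot: [-0.0, 0.999, -0.048, -0.0]
wrist_force: [-0.3, -0.7, -2.2]
gripper_width: 44.6
grasp_force: 30.0
```

drive_effector([
  {"pos": [0, 0, 0.002]},
  {"pos": [0, 0, 0.002]},
  {},
  {},
])

```text
time: 8.98
ee_pos: [481.7, -208.5, 54.3]
eef_rot: [0.0, 0.999, -0.048, 0.001]
wrist_force: [-1.5, 0.7, 4.5]
gripper_width: 44.2
grasp_force: 30.0
```

Converted, 0.7 mm is 0.0009.

drive_effector([
  {"pos": [0, 0, 0.0009]},
  {},
])

```text
time: 9.15
ee_pos: [482.0, -208.7, 54.3]
eef_rot: [0.0, 0.999, -0.048, 0.001]
wrist_force: [-1.9, 0.7, 9.1]
gripper_width: 44.5
grasp_force: 30.0
```

drive_effector([
  {},
  {},
  {},
  {},
  {},
], jaw=70)

```text
time: 9.57
ee_pos: [480.6, -208.0, 52.2]
eef_rot: [-0.0, 0.999, -0.048, -0.0]
wrist_force: [0.7, 0.5, -0.7]
gripper_width: 69.8
grasp_force: 0.0
```

drive_effector([
  {"pos": [0, 0, -0.0267]},
  {"pos": [0, 0, -0.0467]},
  {"pos": [0, 0, -0.0507]},
  {},
  {},
  {},
], jaw=70)

```text
time: 10.07
ee_pos: [480.7, -208.0, 145.3]
eef_rot: [-0.0, 0.999, -0.048, -0.0]
wrist_force: [-1.1, 0.3, 0.4]
gripper_width: 69.7
grasp_force: 0.0
```

Run:
```python
from h import *
s=robot.get_state();im=imaging.capture('wrist')[:,:,::-1].copy()
np.save('w6.npy',np.r_[s['ee_pos'],s['eef_rot']])
cv2.imwrite('pics/w6.png',im);cv2.imwrite('pics/w6c.png',cv2.resize(im[100:350,150:430],None,fx=2.3,fy=2.3,interpolation=cv2.INTER_CUBIC))
```

```text
(no output)
```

View pics/w6c.png

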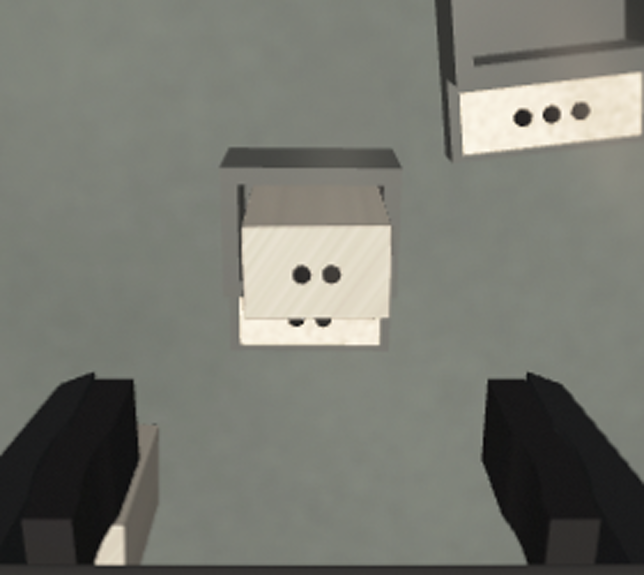

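The block is home and upright in the two-dot holder. Now I'll measure the handle from w3 and w4.

Run:
```python
from h import *
np.set_printoptions(precision=1,suppress=True)
def C(f):
    a=np.load(f);return cam('wrist',dict(ee_pos=a[:3],eef_rot=a[3:]))
L=[];cs=[C('w3.npy'),C('w4.npy')]
for c,f,(x0,x1,y0,y1) in zip(cs,('pics/w3.png','pics/w4.png'),[(210,370,235,295),(215,360,215,275)]):
    im=cv2.imread(f).astype(int)[y0:y1,x0:x1]
    m=((im[:,:,2]-im[:,:,1]>=2)).astype(np.uint8)   # reddish-grey bar vs greenish bench
    m=cv2.morphologyEx(m,cv2.MORPH_OPEN,np.ones((3,3)));n,l,st,_=cv2.connectedComponentsWithStats(m)
    k=1+st[1:,4].argmax();m=l==k;xs=np.where(m.any(0))[0];print(st[k],m.sum())
    P=[]
    for x in range(xs[0]+18,xs[-1]-17):
        ys=np.where(m[:,x])[0];ys=ys[ys>m.shape[0]*0.4]
        if len(ys)>4:P.append([x+x0,ys.mean()+y0])
    P=np.array(P);k=np.polyfit(*P.T,1);e=[xs[0]+x0,xs[-1]+1+x0]
    p=np.array([[x,np.polyval(k,x)] for x in e]);L.append(p);w=onz(c,p,114);print(p,w,'mid',w.mean(0),'len',np.linalg.norm(w[0]-w[1]),'yaw',np.arctan2(-(w[0]-w[1])[0],(w[0]-w[1])[1]))
print(tri(cs[0],L[0],cs[1],L[1]))
```

```text
[   0    0  144   49 2357] 2357
[[210.  277.1]
 [354.  270.4]] [[488.2 146.6 114. ]
 [485.2 -12.5 114. ]] mid [486.7  67.  114. ] len 159.11005124280334 yaw -0.01881807107173792
[   0    0  130   45 1948] 1948
[[215.  253.7]
 [345.  247.9]] [[488.9 150.9 114. ]
 [484.9 -12.9 114. ]] mid [486.9  69.  114. ] len 163.89449720440703 yaw -0.02425392411077259
[[486.4 149.9 109.6   4.4]
 [482.8 -13.4 109.6   0.3]]
```

Converted, -37.8 mm is -0.0504, -2.9 mm is -0.0039, -0.11 rad is -0.035.

drive_effector([
  {"pos": [0, 0, -0.04]},
  {"pos": [0, 0, -0.0333]},
  {"pos": [-0.0039, -0.0504, 0]},
  {"pos": [-0.0039, -0.0504, 0]},
  {"pos": [-0.0039, -0.0504, 0]},
  {"pos": [-0.0039, -0.0504, 0]},
  {"pos": [-0.0039, -0.0504, 0]},
  {"pos": [-0.0039, -0.0504, 0]},
  {"pos": [-0.0039, -0.0504, 0]},
  {"turn_vec": [0, 0, -0.035]},
], jaw=34)

```text
time: 10.95
ee_pos: [484.1, 62.8, 198.3]
eef_rot: [-0.001, 1.0, 0.009, -0.002]
wrist_force: [0.4, -0.9, -0.3]
gripper_width: 34.1
grasp_force: 0.0
```

drive_effector([
  {"turn_vec": [0, 0, -0.0382]},
  {"turn_vec": [0, 0, -0.0382]},
  {"turn_vec": [0, 0, -0.0382]},
  {"turn_vec": [0, 0, -0.0382]},
  {"turn_vec": [0, 0, -0.0382]},
  {"turn_vec": [0, 0, -0.0382]},
  {"turn_vec": [0, 0, -0.0382]},
  {"turn_vec": [0, 0, -0.0382]},
  {"turn_vec": [0, 0, -0.0382]},
  {"turn_vec": [0, 0, -0.0382]},
])

```text
time: 11.78
ee_pos: [484.3, 57.1, 198.0]
eef_rot: [-0.001, 0.819, 0.573, -0.002]
wrist_force: [-0.0, -1.2, -0.1]
gripper_width: 34.1
grasp_force: 0.0
```

drive_effector([
  {"turn_vec": [0, 0, -0.035]},
  {"turn_vec": [0, 0, -0.035]},
  {"turn_vec": [0, 0, -0.035]},
  {},
  {},
  {},
])

```text
time: 12.28
ee_pos: [485.1, 57.1, 199.3]
eef_rot: [-0.001, 0.717, 0.697, -0.001]
wrist_force: [0.1, 0.2, 0.1]
gripper_width: 33.8
grasp_force: 0.0
```

Run:
```python
from h import *
s=robot.get_state();im=imaging.capture('wrist')[:,:,::-1].copy()
np.save('w7.npy',np.r_[s['ee_pos'],s['eef_rot']]);cv2.imwrite('pics/w7.png',im)
print(s['ee_pos'],rot(s['eef_rot']).as_matrix()[:,0],s['qpos'])
```

```text
[485.06435841  57.10174158 199.29259418] [ 2.87059758e-02  9.99587872e-01 -2.29380095e-04] [ 6.61855664e-02 -7.65823690e-02  2.01544867e+00 -1.22831381e-05
  1.20502665e+00  9.49001558e-02]
```

View pics/w7.png

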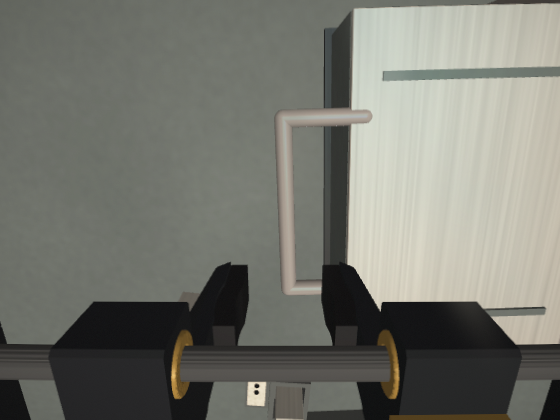

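The bar runs from pixel (283,116) to (290,288). Next, its position relative to the tool.

Run:
```python
from h import *
np.set_printoptions(precision=1,suppress=True)
a=np.load('w7.npy');c=cam('wrist',dict(ee_pos=a[:3],eef_rot=a[3:]))
g=cv2.imread('pics/w7.png').astype(int);P=[]
for r in range(130,262,6):
    d=g[r,262:312,2]-g[r,262:312,1];x=np.where(d>=3)[0];P.append([262+np.median(x),r,len(x)])
P=np.array(P);k=np.polyfit(P[:,1],P[:,0],1);print(P[::5],k)
q=np.array([[np.polyval(k,r),r] for r in(116,288)]);w=onz(c,q,114);t=rot(a[3:]).inv()
print(w,w.mean(0),'tool',t.apply(w-a[:3]))
```

```text
[[281.5 130.   14. ]
 [283.  160.   15. ]
 [285.  190.   15. ]
 [286.5 220.   16. ]
 [287.5 250.   16. ]] [  0.  276.1]
[[484.8 125.8 114. ]
 [486.9  -6.3 114. ]] [485.8  59.7 114. ] tool [[ 68.7  -2.   85.3]
 [-63.3   3.8  85.3]]
```

The manual's scale: shifts go in shares of 750 mm and turns go in shares of 180 degrees. Converting my numbers, 30 mm is 0.04, 25 mm is 0.0333, -0.044 rad is -0.014.

drive_effector([
  {"pos": [0.0036, 0.0013, 0.0267], "turn_vec": [0, 0, -0.014]},
  {"pos": [0, 0, 0.04]},
  {"pos": [0, 0, 0.0333]},
  {"pos": [0, 0, 0.016]},
  {"pos": [0, 0, 0.008]},
  {},
  {},
])

```text
time: 12.92
ee_pos: [487.6, 59.9, 108.3]
eef_rot: [0.0, 0.701, 0.713, 0.0]
wrist_force: [0.0, 0.3, 0.3]
gripper_width: 34.3
grasp_force: 0.0
```

drive_effector([
  {},
  {},
  {},
  {},
  {},
  {},
], jaw=5, grip_force=25)

```text
time: 13.42
ee_pos: [487.1, 59.8, 107.9]
eef_rot: [0.0, 0.701, 0.713, 0.0]
wrist_force: [-0.7, -0.6, 0.8]
gripper_width: 4.8
grasp_force: 0.0
```

The fingers closed to 4.8 mm with no force, so the bar was not between them. I'll look again.

Run:
```python
from h import *
s=robot.get_state();im=imaging.capture('wrist')[:,:,::-1].copy();sd=imaging.capture('side')[:,:,::-1].copy();tp=imaging.capture('top')[:,:,::-1].copy()
np.save('w8.npy',np.r_[s['ee_pos'],s['eef_rot']]);cv2.imwrite('pics/w8.png',im);cv2.imwrite('pics/s8.png',sd);cv2.imwrite('pics/t8.png',tp)
o=np.zeros((600,800,3),np.uint8);o[:300,:400]=cv2.resize(im,(400,300))
o[300:,:400]=cv2.resize(tp[110:260,170:370],(400,300));o[:,400:]=cv2.resize(sd[130:330,170:310],(400,600))
cv2.imwrite('pics/m8.png',o)
```

```text
(no output)
```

View pics/m8.png

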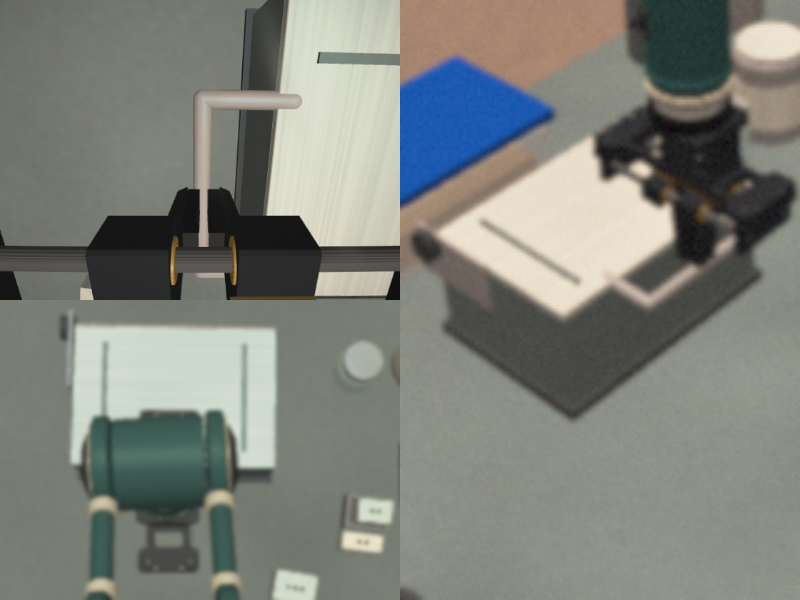

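The wrist view (scaled 400x300) shows the bar running between or under the fingertips at about (205,190)–(205,240). I'll check its height and the finger gap numerically.

Run:
```python
from h import *
np.set_printoptions(precision=1,suppress=True,linewidth=160)
g7=cv2.imread('pics/w7.png').astype(int);g=cv2.imread('pics/w8.png').astype(int)
for r in range(200,400,8):
    print(r,g[r,236:336:4].mean(1).astype(int))
def C(f):
    a=np.load(f);return cam('wrist',dict(ee_pos=a[:3],eef_rot=a[3:]))
# leg of the U: rows at a column near mid leg
def leg(g,x,ra,rb):
    d=g[ra:rb,x,2]-g[ra:rb,x,1];r=np.where(d>=3)[0]+ra;return r.min(),r.max()
print([leg(g7,x,95,145) for x in(305,312,320)],[leg(g,x,115,165) for x in(305,315,330)])
def bar(g,r): 
    d=g[r,262:312,2]-g[r,262:312,1];x=np.where(d>=3)[0]+262;return x.min(),x.max()
print([bar(g7,r) for r in(140,200)],[bar(g,r) for r in(170,200,230)])
print(robot.get_state()['qpos'])
```

```text
200 [128 126 126 127 127 126 126 127 128 114 147 166 176 174 156 124 126 126 124 125 124 123 123 123  86]
208 [128 127 128 127 126 126 127 127 127 114 148 166 176 174 156 112 127 126 124 123 124 123 122 123  56]
216 [128 128 128 128 128 127 126 125 126 114 148 167 176 174 154 126 126 125 125 124 123 124 125 124  43]
224 [129 128 127 127 128 128 126 125 125 114 149 166 175 172 153 123 124 124 123 122 122 122 122 122  35]
232 [129 130 130 130 129 128 127 126 127 115 150 167 175 173 152 124 125 123 123 125 123 122 123 123  53]
240 [125 125 126 126 126 125 126 126 126 116 149 168 175 173 151 124 124 123 122 122 122 123 122 121  74]
248 [126 126 125 124 126 126 126 126 125 115 150 167 175 172 149 122 122 123 122 122 123 123 123 122  75]
256 [125 126 126 125 124 125 125 124 124 115 150 167 175 172 149 121 122 122 121 121 120 121 120 122  77]
264 [125 125 125 125 124  52  23 104  99  94 121 167 175 171 120 101 100  99  34  39 117 120 121 101  75]
272 [123 124 124  22  23  22  22  19  18  19  20 158 174 171  25  25  26  25  28  29  28  24 116  67  75]
280 [124 125  29  23  22  22  25  20  19
[... 1206 characters left out ...]

376 [ 36 174  84  88  88  88  89  88  88  88  87  88  88  88  88  88  88  88  88  88  88  88  87 123  20]
384 [ 41 138  81  51  24 100 114 113 114 111 151 163 166 167 167 167 167 168 167 168  19  19  60 115  23]
392 [ 43 134  97  25  25 114 113 112 113 114 116 116 116 117 116 117 117 118 119 118  19  18  59 127  25]
[(np.int64(109), np.int64(126)), (np.int64(109), np.int64(126)), (np.int64(108), np.int64(126))] [(np.int64(126), np.int64(152)), (np.int64(126), np.int64(153)), (np.int64(126), np.int64(153))]
[(np.int64(275), np.int64(292)), (np.int64(278), np.int64(293))] [(np.int64(271), np.int64(296)), (np.int64(271), np.int64(295)), (np.int64(271), np.int64(295))]
[0.1 0.  2.1 0.  1.  0.1]
```

Run:
```python
from h import *
np.set_printoptions(precision=1,suppress=True,linewidth=160)
def C(f):
    a=np.load(f);return cam('wrist',dict(ee_pos=a[:3],eef_rot=a[3:])),a
c7,a7=C('w7.npy');c,a=C('w8.npy');t=rot(a[3:])
for z in(11,0,-8,-30,-60):print(z,proj(c,a[:3]+t.apply([[9,-2.4,z],[9,2.4,z],[-9,-2.4,z],[-9,2.4,z]])).reshape(-1))
# leg and corner heights: leg centre at the bar axis column
P7=[[283,117.5],[312,117.5]];P8=[[283.3,139.3],[325,139.4]]
w=tri(c7,P7[:1],c,P8[:1]);print('corner',w)
g=[[0]]
for z in(114,100,90):
  print(z,[t.inv().apply(onz(c,[[283.5,r]],z)-a[:3])[0] for r in(200,264,340)])
# stub end of leg on lid: far tip (w7 372,116 ; w8 ~422,141)
print(tri(c7,[[366,116]],c,[[415,141]]))
```

```text
11 [279.8 240.7 288.9 240.7 280.  271.1 288.7 271.1]
0 [279.5 249.3 289.1 249.3 279.7 281.1 289.  281.1]
-8 [279.3 256.3 289.3 256.2 279.5 289.2 289.2 289.2]
-30 [278.6 278.9 290.  278.9 278.8 315.3 289.8 315.3]
-60 [277.3 322.1 291.3 322.1 277.6 364.5 291.  364.5]
corner [[485.7 125.4 125.5   0.5]]
114 [array([36.6, -0.4, -6.1]), array([ 3.9, -0.4, -6.1]), array([-40.9,  -0.4,  -6.1])]
100 [array([32.4, -0.4,  7.9]), array([-3.1, -0.4,  7.9]), array([-51.9,  -0.5,   7.9])]
90 [array([29.5, -0.4, 17.9]), array([-8.2, -0.5, 17.9]), array([-59.8,  -0.5,  17.9])]
[[540.8 124.9 120.3   0.6]]
```

drive_effector([
  {},
])

```text
time: 13.65
ee_pos: [486.8, 59.9, 107.5]
eef_rot: [-0.0, 0.701, 0.713, -0.0]
wrist_force: [-0.4, -0.7, 0.5]
gripper_width: 5.3
grasp_force: 0.0
```

The visible fingertips sit about 25 mm higher along the tool than stated: they appear at tool z of about -16, which puts them just above the bar. I'll reopen, go 22 mm lower (the body still clears the lid), and close again.

Converted, 8 mm is 0.0107, 6 mm is 0.008.

drive_effector([
  {},
  {},
  {},
  {},
  {"pos": [0, 0, 0.008]},
  {"pos": [0, 0, 0.0107]},
  {"pos": [0, 0, 0.0107]},
  {},
], jaw=34)

```text
time: 14.32
ee_pos: [484.9, 59.7, 83.1]
eef_rot: [-0.001, 0.701, 0.713, -0.002]
wrist_force: [-0.4, -1.1, -0.6]
gripper_width: 34.3
grasp_force: 0.0
```

drive_effector([
  {},
  {},
  {},
  {},
  {},
  {},
], jaw=5, grip_force=25)

```text
time: 14.82
ee_pos: [485.7, 59.8, 85.5]
eef_rot: [-0.001, 0.701, 0.713, -0.001]
wrist_force: [-5.8, 0.6, 2.1]
gripper_width: 11.0
grasp_force: 25.0
```

Bar gripped at 11 mm and 25 N. I'll start the arc gently.

Converted, -11.4 mm is -0.0152, -11.2 mm is -0.0149.

drive_effector([
  {"pos": [0, 0.0005, -0.0147]},
  {"pos": [0, 0.0015, -0.0152]},
  {"pos": [0, 0.0021, -0.0149]},
  {"pos": [0, 0.0029, -0.0147]},
  {},
])

```text
time: 15.23
ee_pos: [491.3, 59.8, 132.7]
eef_rot: [-0.001, 0.701, 0.713, -0.001]
wrist_force: [-8.0, -0.5, -0.7]
gripper_width: 11.1
grasp_force: 25.0
```

Run:
```python
from h import *
s=robot.get_state();print(s['ee_pos'],s['wrist_force'],s['gripper_width'],s['grasp_force'])
for n in('wrist','side'): cv2.imwrite(f'pics/{n}9.png',imaging.capture(n)[:,:,::-1])
g=cv2.imread('pics/wrist9.png').astype(int)
for r in range(170,400,16):
    d=np.where(g[r,240:330,2]-g[r,240:330,1]>=3)[0];print(r,(d.min()+240,d.max()+240,len(d)) if len(d) else None)
```

```text
[491.30514494  59.80734747 132.71257216] [-7.99424343 -0.52552887 -0.67848966] 11.134898818664556 25.011760890483856
170 (np.int64(271), np.int64(301), 27)
186 (np.int64(272), np.int64(301), 29)
202 (np.int64(272), np.int64(300), 29)
218 (np.int64(272), np.int64(300), 29)
234 (np.int64(272), np.int64(299), 28)
250 (np.int64(272), np.int64(299), 28)
266 (np.int64(271), np.int64(299), 29)
282 (np.int64(272), np.int64(298), 27)
298 (np.int64(272), np.int64(314), 29)
314 (np.int64(268), np.int64(297), 27)
330 (np.int64(248), np.int64(312), 43)
346 (np.int64(252), np.int64(314), 2)
362 (np.int64(240), np.int64(329), 43)
378 (np.int64(240), np.int64(328), 53)
394 (np.int64(271), np.int64(323), 53)
```

The bar rises with the fingers. I'll continue to about 0.6 rad, easing 1 mm off the push toward the hinge.

Converted, -10.9 mm is -0.0145, 5.8 mm is 0.0077.

drive_effector([
  {"pos": [0, 0.0027, -0.0145]},
  {"pos": [0, 0.0036, -0.0144]},
  {"pos": [0, 0.0048, -0.014]},
  {"pos": [0, 0.0057, -0.0139]},
  {"pos": [0, 0.0064, -0.0136]},
  {"pos": [0, 0.0071, -0.0132]},
  {"pos": [0, 0.0077, -0.0128]},
  {"pos": [0, 0.0084, -0.0125]},
  {},
])

```text
time: 16.08
ee_pos: [528.4, 60.0, 216.7]
eef_rot: [0.001, 0.701, 0.713, 0.0]
wrist_force: [-8.5, -2.5, 4.6]
gripper_width: 11.1
grasp_force: 25.0
```

drive_effector([
  {},
  {},
])

```text
time: 16.25
ee_pos: [526.9, 60.0, 214.8]
eef_rot: [0.0, 0.701, 0.713, -0.0]
wrist_force: [-9.1, -2.5, 2.9]
gripper_width: 10.9
grasp_force: 25.0
```

Converted, -9.8 mm is -0.0131, 9.3 mm is 0.0124.

drive_effector([
  {"pos": [0, 0.0075, -0.0131]},
  {"pos": [0, 0.0088, -0.0123]},
  {"pos": [0, 0.0101, -0.0112]},
  {"pos": [0, 0.0107, -0.0105]},
  {"pos": [0, 0.0112, -0.0099]},
  {"pos": [0, 0.0117, -0.0095]},
  {"pos": [0, 0.0121, -0.0088]},
  {"pos": [0, 0.0124, -0.0083]},
])

```text
time: 16.92
ee_pos: [593.0, 60.4, 278.4]
eef_rot: [0.003, 0.701, 0.713, 0.001]
wrist_force: [-1.2, -5.2, 1.8]
gripper_width: 11.2
grasp_force: 25.0
```

drive_effector([
  {},
  {},
])

```text
time: 17.08
ee_pos: [593.2, 60.5, 278.4]
eef_rot: [0.003, 0.701, 0.713, 0.001]
wrist_force: [-3.5, -5.3, 4.5]
gripper_width: 11.1
grasp_force: 25.0
```

Run:
```python
from h import *
P=[]
for i in range(3):
    s=robot.get_state();P.append(s['ee_pos']);im=imaging.capture('side')[:,:,::-1]
cv2.imwrite('pics/s10.png',im);p=np.mean(P,0);print(p,s['wrist_force'])
dx,dz=p[0]-485.8,p[2]-84.8
print('theta',np.arctan2(dz+4,225-dx)-4/225)
```

```text
[592.7284578   60.49239034 278.11472858] [-2.80120714 -5.29478159  3.46413849]
theta 1.0137822885168641
```

Run:
```python
from h import *
s=robot.get_state();cv2.imwrite('pics/wrist10.png',imaging.capture('wrist')[:,:,::-1])
for f in('wrist9','wrist10'):
    g=cv2.imread(f'pics/{f}.png').astype(int);m=(g[:,:,2]-g[:,:,1]>=3)
    for x in(278,284,290,296):
        r=np.where(m[40:260,x])[0]+40;print(f,x,r.min() if len(r) else None,len(r))
    print([(r,np.where(m[r,230:340])[0].min()+230,np.where(m[r,230:340])[0].max()+230) for r in(180,210,240) if m[r,230:340].any()])
print(s['ee_pos'],s['wrist_force'])
```

```text
wrist9 278 133 127
wrist9 284 130 130
wrist9 290 130 88
wrist9 296 130 125
[(180, np.int64(272), np.int64(301)), (210, np.int64(272), np.int64(300)), (240, np.int64(272), np.int64(299))]
wrist10 278 133 127
wrist10 284 130 130
wrist10 290 129 99
wrist10 296 128 132
[(180, np.int64(272), np.int64(339)), (210, np.int64(272), np.int64(339)), (240, np.int64(272), np.int64(339))]
[592.26212268  60.49020634 277.8613963 ] [-1.8210274  -5.85653035  4.26135371]
```

No slip; the lid is at about 1.01 rad, past balance. Now I'll bring it back along the arc to about 0.73 rad.

Converted, -6.6 mm is -0.0088, -6.3 mm is -0.0084.

drive_effector([
  {"pos": [0, -0.0088, 0.0057]},
  {"pos": [0, -0.0085, 0.006]},
  {"pos": [0, -0.0084, 0.0064]},
  {"pos": [0, -0.0081, 0.0067]},
  {"pos": [0, -0.0079, 0.0069]},
  {"pos": [0, -0.0077, 0.0072]},
  {"pos": [0, -0.0075, 0.0075]},
  {"pos": [0, -0.0072, 0.0077]},
  {},
  {},
])

```text
time: 18.12
ee_pos: [541.9, 60.5, 234.0]
eef_rot: [0.0, 0.701, 0.713, -0.0]
wrist_force: [-2.6, -4.1, 1.6]
gripper_width: 11.3
grasp_force: 25.0
```

drive_effector([
  {},
  {},
  {},
  {},
  {},
  {},
])

```text
time: 18.62
ee_pos: [542.4, 60.5, 234.6]
eef_rot: [0.0, 0.701, 0.713, -0.0]
wrist_force: [-3.0, -5.2, 2.2]
gripper_width: 10.9
grasp_force: 25.0
```

Run:
```python
from h import *
np.set_printoptions(precision=2,suppress=True)
P=[];F=[]
for i in range(6):
    s=robot.get_state();P.append(s['ee_pos']);F.append(s['wrist_force']);t=imaging.capture('top')[:,:,::-1]
P=np.array(P);p=P.mean(0);print(P,np.mean(F,0),s['gripper_width'],s['grasp_force'],s['time'])
dx,dz=p[0]-485.8,p[2]-84.8;print('theta',np.arctan2(dz+4,225-dx)-4/225)
cv2.imwrite('pics/t11.png',t);c=cam('top')
# two-dot block still home? dots at expected place of the top view
x,y=proj(c,[[481.8,-207.9,76]])[0];X,Y=int(x),int(y);a=t[Y-6:Y+7,X-10:X+11].mean(2);w=np.clip(150-a,0,None);g=np.mgrid[Y-6:Y+7,X-10:X+11];print((x,y),a.min(),a.max())
w=np.clip(a-170,0,None);print('bright centroid',(w*g[1]).sum()/w.sum(),(w*g[0]).sum()/w.sum())
```

```text
[[542.37  60.52 234.56]
 [542.38  60.52 234.56]
 [542.34  60.51 234.53]
 [542.36  60.5  234.55]
 [542.36  60.53 234.55]
 [542.34  60.5  234.53]] [-3.35 -4.78  2.74] 11.604164604348663 24.98106747865677 18.8667
theta 0.7220374292841024
(np.float64(356.49541327474174), np.float64(214.73728303503458)) 101.33333333333333 222.0
bright centroid 357.1655108215033 214.8795438678147
```

The lid is held still at about 0.72 rad (10 degrees under balance), and the block is still home. Handing in.

```bash
python3 -c "
from plant import robot, imaging
print(robot.hand_in())"
```

```text
the job is handed in; nothing more can be done
None
```

The job is handed in: the two-dot block is upright and fully home in its own holder, and the lid was raised to about 1.01 rad and is now held still at about 0.72 rad (10° under balance); the hand-in gave no verdict.

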